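Put the knobless cylinders away in their rotary case

ROBOT

A 6-joint arm with a two-finger parallel gripper is mounted at the origin on the work surface. World frame = base frame: x ahead of the robot, y to its left, z up, the work surface at z = 0. Lengths are in m, angles in rad, forces in N, time in s.
With the tool pointing down it reaches from about 0.35 to 0.8 m from the base axis. Payload 7.3 kg.
Tool frame: the origin (TCP) lies at the centre of the arm's flange, where the gripper is bolted on; the fingertips stand 173 mm ahead of it and the grasp point (between the pads) lies 155 mm ahead of it; z points along the fingers, y is the direction in which the jaws open and shut (so a half turn about z gives the same grasp; the last joint's range is limited). The gripper opens to 85 mm and grips with 20 to 120 N. Pads are 22 mm wide; open, the fingers measure 114 mm over their backs; the gripper's body (76 mm by 85 mm) begins 54 mm behind the grasp point. The pads swing forward as they close: fully open they stand 13 mm farther back than shut.
Start: joints at [-1.422, 0.342, 1.524, -0, 1.275, -0.146], TCP at [0.153, -0.502, 0.405] pointing down, gripper open.
Joint ranges: [-2.53, 2.53], [-0.77, 2.02], [0.04, 2.7], [-1, 4.14], [0.28, 2.66], [-3.11, 3.11]. Speed limits (rad/s): [2.57, 2.57, 3.14, 3.14, 3.14, 3.14].

INTERFACE

Orientations are given as a unit quaternion [w, x, y, z].
In Python, from rig import monitor, eyes, r, finder gives the robot as it stands.
- The arm moves only by the tool jog_arm, never from a script. Its argument "increments" is a list that holds one entry, the list of rows, each a list of 7 numbers: the turn, a rotation vector about the tool's x, y, z in degrees, then the shift along the tool's x, y, z in cm, then the opening in per cent of the stroke, from 0 (shut) to 100 (fully open). In form: [[[wx, wy, wz, x, y, z, gripper], ...]]. A call has 1 to 20 rows; each row is the pose to reach, as a shift and turn from the pose commanded when the call began, along the tool's axes at that moment; what a row does not reach only later rows make up. A row lasts 1/8 s, in which the tool goes at most 62.5 mm and 10.7 degrees, less where a joint would pass 70% of its speed; a pose out of reach is approached as far as the arm can. A call with a gripper value outside its range is refused whole. The fingers move at their own pace and stop on an object; "newtons" is the grip in N (left out, the last holds). Time passes only in rows, so rows that repeat a pose let the fingers close. It gives the time, the measured TCP pose, the force and the opening at its end, in the units of the state.
- monitor.get_obs(): the state, without advancing time (a new reading comes with each control period).
- eyes.grab_frame(name): name is "side" or "top"; returns a dict with "img" (480x640x3 uint8, blue, green, red), "fx", "fy", "cx", "cy" (pixels), "position" and "rotation" of the camera in the world. Camera axes: x right, y up, looking along -z (the intrinsics and any distortion apply to the point x, -y, -z); pixel columns grow to the right and rows downward; lengths in m; the calibration is good to about 2 mm. A picture is of the moment at which its call begins. There is no depth.
- r.hand_in(): hands the job in, once; it reports no verdict.
Trained networks look in the newest picture that a camera, given by its name, has taken for a name from the list of things; names that differ only in an ending like _2 or _b are one class to them, and where a whole thing is asked for, a point or a joint stands for the part that bears it (a point fixed in the world has none). Each returns a list of dicts, best first, with "confidence" (0 to 1); they miss things now and then, are a little off and sometimes report something else, mostly with a low value. They report only what shows in the picture. A call takes as long as a camera call. They do not tell look-alikes from the thing itself.
- finder.look_for(label, camera): "rect" ([centre column, centre row, width, height] in pixels, round what is visible of it).
- finder.outline_of(label, camera): "pixels" (480x640 bool, what is visible of it) and "rect" ([centre column, centre row, width, height] in pixels, round what is visible of it).
The state is a dict: "time": time; "joint_pos": joint angles; "qvel": joint speeds; "effort": joint torques, N m; "eef_pos": TCP position; "orientation": TCP orientation; "force": force on the tool from outside, world axes, zero at the start; "wrist_torque": the same for the moment, N m; "opening": opening from 0.0 (shut) to 1.0 (fully open).
Only numpy, scipy, OpenCV 4.12 (cv2) and the standard library are available. Lean on these libraries where they do the work, as an engineer would, in place of code of your own. Each camera call takes 0.05 s, during which the arm holds its last target.

TASK

The wooden cylinders standing in the wooden stand on the purple mat belong in the rotary case, each in the turret tube of its own size and nowhere else. Put every cylinder that is out away through the opening in the clear cover, turning the turret by its handle to bring the right tube under the opening each time, and push each fully home so that its top is level with the rim. When all are in, turn the turret until the blank station clicks in under the opening to close the case, and leave the bead cube on the mat where it stands.

Things in the scene. Friction and masses are not known exactly. Their poses are not given: they have to be found in the camera images.
- turret (a joint): turret of the rotary case; turns endlessly either way about a vertical axis (rad, anticlockwise from above). A spring detent draws it to the nearest of five stations 72 deg apart once let go; passing the hump takes about 0.1 N m. It may start off a station. At 0 (and every full turn) the blank is under the opening; at +1, +2, +3, +4 steps of 72 deg the tube for the 28, 40, 34, 46 mm cylinder.
- grip (a point): on the turret's axis, 103 mm above the table, where its handle is gripped from above: a dark wooden bar 48 mm long, 14 mm thick, 30 mm tall (87 to 117 mm above the table) standing over the clear cover; its length lies along this point's x axis, which turns with the turret
- opening (a point): centre of the 58 x 58 mm opening, framed in dark wood, in the case's fixed clear cover (230 x 230 x 4 mm), at the cover's top, 80 mm above the table, 4 + 4 mm above the tube rims. x axis: towards the turret's axis, 75 mm away. Cylinders go down through it into the tube beneath; one standing proud of its tube blocks the turret
- blank (a point): centre of the top of the turret's blank station, a solid wooden drum 62 mm across in place of a tube, 72 mm above the table; under the opening it closes it
- seat28 (a point): centre of the bore's floor of the turret's tube for the 28 mm cylinder: bore 30 mm, walls 5 mm, 48 mm deep, rim 48 mm above this point (72 mm above the table); it turns with the turret, 75 mm from its axis
- cyl28: plain wooden cylinder without a knob, 28 mm across and 48 mm tall, starting upright in its well of the stand, or absent (None); origin at the centre of its underside, z up its axis
- seat34 (a point): centre of the bore's floor of the turret's tube for the 34 mm cylinder: bore 36 mm, walls 5 mm, 48 mm deep, rim 48 mm above this point (72 mm above the table); it turns with the turret, 75 mm from its axis
- cyl34: plain wooden cylinder without a knob, 34 mm across and 48 mm tall, starting upright in its well of the stand, or absent (None); origin at the centre of its underside, z up its axis
- seat40 (a point): centre of the bore's floor of the turret's tube for the 40 mm cylinder: bore 42 mm, walls 5 mm, 48 mm deep, rim 48 mm above this point (72 mm above the table); it turns with the turret, 75 mm from its axis
- cyl40: plain wooden cylinder without a knob, 40 mm across and 48 mm tall, starting upright in its well of the stand, or absent (None); origin at the centre of its underside, z up its axis
- seat46 (a point): centre of the bore's floor of the turret's tube for the 46 mm cylinder: bore 48 mm, walls 5 mm, 48 mm deep, rim 48 mm above this point (72 mm above the table); it turns with the turret, 75 mm from its axis
- cyl46: plain wooden cylinder without a knob, 46 mm across and 48 mm tall, starting upright in its well of the stand, or absent (None); origin at the centre of its underside, z up its axis
- beadcube: brass bead cube, 75 mm each side, 0.6 kg, on the mat; a bystander; origin at the centre of its underside
- stand: loose wooden block 190 x 190 x 27 mm on the purple mat, 0.6 kg, with four square wells, one to each cylinder and 5 mm wider than it, 22 mm deep (floor 5 mm thick), centred at +-50 mm, +-50 mm from its middle; a cylinder in a well stands 26 mm out of it; origin at the centre of its underside
- mat: thin purple mat, 320 x 460 mm, 2 mm thick, fixed; origin at the centre of its underside
Not all that is in view belongs to the job. Leave any blue or green look-alike of the cyl34 alone.

How it is judged:
At the end, for the whole second after the job is handed in: Every cylinder present stands at rest in the tube of its own size, underside within 3.5 mm of the bore's floor, within 4 mm of its axis and upright; the blank station is within 8 mm of the opening's centre and the turret is still (horizontal distance between cyl28 and seat28 below 0.004 m and z of cyl28 in the frame of seat28 below 0.0035 m and angle between each of cyl28, cyl34, cyl40, cyl46's own z axis and vertical below 0.1 rad and linear speed of each of cyl28, cyl34, cyl40, cyl46 below 0.02 m/s and horizontal distance between cyl34 and seat34 below 0.004 m and z of cyl34 in the frame of seat34 below 0.0035 m and horizontal distance between cyl40 and seat40 below 0.004 m and z of cyl40 in the frame of seat40 below 0.0035 m and horizontal distance between cyl46 and seat46 below 0.004 m and z of cyl46 in the frame of seat46 below 0.0035 m and horizontal distance between blank and opening below 0.008 m and velocity of joint turret between -0.05 and 0.05 rad/s); the robot touches nothing.
It fails at once if the bead cube is shifted by more than 40 mm (distance of beadcube from where it was at the start of the episode above 0.04 m).
Of cyl28, cyl34, cyl40, cyl46 only 2 to 4 are there at a start; the rules pass over those that are not, and their reading is None.
At some moment in a run one of stand may be knocked a few centimetres aside while the robot is not near it.
It also fails if it takes over 210 s, if anything falls off the work surface, if the arm or the gripper's body presses on something with over 40 N, if the wrist force passes 120 N, or if a joint passes its speed limit or range.

## Working session

There is one attempt and no reset: what is moved stays moved. The work goes in short steps, Python scripts to look and compute and a tool call to move; the robot and the scene stay as the last step left them, time stands still between calls to the robot, and variables do not carry over. Pictures are saved under pics/ and viewed, and the job is handed in when it is done.

Besides the shell and the picture viewer there is one more tool, called after "Emit:" in YAML: its name, and indented under it one key for each argument. jog_arm: Moves the arm, as the interface text tells. Its arguments: {"type":"object","properties":{"increments":{"type":"array","items":{"type":"array","items":{"type":"array","items":{"type":"number"}}}},"newtons":{"type":"number"}},"required":["increments"]}

```bash
mkdir -p pics; ls; python3 - <<'E'
from rig import monitor, eyes, r, finder
import cv2
o=monitor.get_obs()
for k,v in o.items(): print(k,v)
for n in("side","top"):
    f=eyes.grab_frame(n); cv2.imwrite(f"pics/{n}0.png",f["img"]); print({k:v for k,v in f.items() if k!="img"})
E
```

```text
pics
time 0.0
joint_pos [-1.42199136e+00  3.42726926e-01  1.52502811e+00  1.28871322e-05
  1.27535734e+00 -1.46011025e-01]
qvel [-0.00067953 -0.00059182 -0.00051825  0.00094768 -0.0001074  -0.00191845]
effort [-1.19027696e-03 -4.33686483e+01 -2.46010137e+01 -2.63419042e-04
  7.80032220e-03 -4.83604495e-06]
eef_pos [ 0.15254365 -0.50221207  0.40401969]
orientation [-7.59871913e-04  9.89155091e-01  1.46872834e-01  5.10145245e-06]
force [-0.21046268  0.21693731 -0.59833007]
wrist_torque [-0.01306646 -0.00910163  0.03753488]
opening 0.9953461203361263
{'fx': 548.3388472847837, 'fy': 548.3388472847837, 'cx': 317.691139206818, 'cy': 238.47585031262977, 'position': array([ 0.41680713, -0.75519289,  0.86610925]), 'rotation': array([ 0.92383977,  0.37883066, -0.01639147, -0.05233298])}
{'fx': 462.7804213736179, 'fy': 462.7804213736179, 'cx': 318.0270342677286, 'cy': 236.5744233472278, 'position': array([ 0.40373284, -0.01068744,  1.18829764]), 'rotation': array([ 0.70983905,  0.01753609, -0.01773044, -0.70392232])}
```

View pics/top0.png

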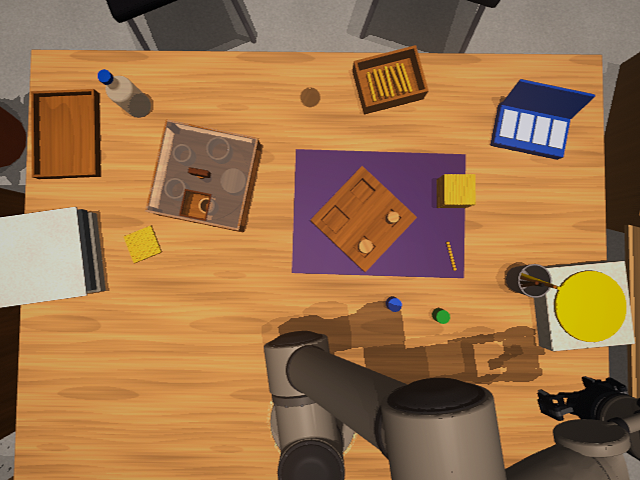

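View pics/side0.png

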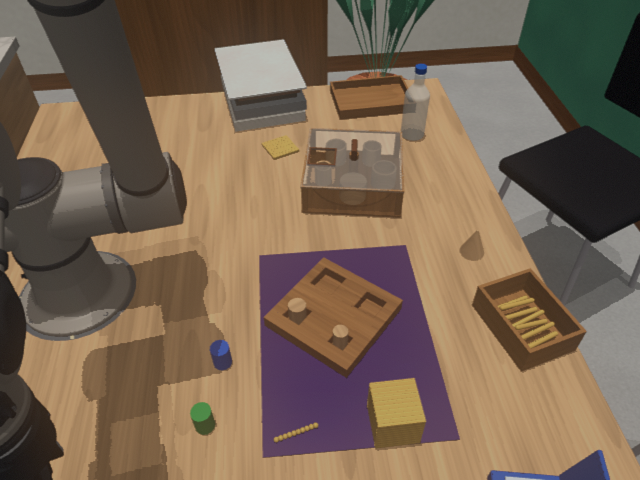

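```bash
cat > h.py <<'E'
from rig import monitor, eyes, r, finder
import cv2, numpy as np
from scipy.spatial.transform import Rotation as R
def rot(q): return R.from_quat([q[1],q[2],q[3],q[0]]).as_matrix()
def ray(f,u,v):
    d=np.array([(u-f["cx"])/f["fx"],-(v-f["cy"])/f["fy"],-1.]); return rot(f["rotation"])@d
def atz(f,u,v,z):
    d=ray(f,u,v); p=np.array(f["position"]); return p+d*(z-p[2])/d[2]
def proj(f,P):
    c=rot(f["rotation"]).T@(np.array(P)-f["position"]); return np.array([f["cx"]+f["fx"]*c[0]/-c[2], f["cy"]+f["fy"]*c[1]/c[2]])
def grab(n,tag=None):
    f=eyes.grab_frame(n)
    if tag: cv2.imwrite(f"pics/{n}{tag}.png",f["img"])
    return f
def crop(f,u0,v0,u1,v1,s,name):
    cv2.imwrite(f"pics/{name}.png",cv2.resize(f["img"][v0:v1,u0:u1],None,fx=s,fy=s,interpolation=cv2.INTER_CUBIC))
E
python3 - <<'E'
from h import *
f=grab("top"); g=grab("side")
crop(f,140,110,270,240,5,"t_case"); crop(f,300,155,430,280,5,"t_stand")
crop(g,290,115,420,225,5,"s_case"); crop(g,255,250,410,380,5,"s_stand")
for n in ["cyl28","cyl34","cyl40","cyl46","stand","turret","opening","grip","beadcube","mat","blank"]:
  for c in("top","side"):
    try: print(n,c,[(np.round(d["rect"],1).tolist(),round(d["confidence"],2)) for d in finder.look_for(n,c)][:4])
    except Exception as e: print(n,c,e)
E
```

```text
cyl28 top [([393.0, 304.8, 13.8, 11.5], 0.66), ([440.4, 315.8, 13.9, 15.4], 0.53), ([367.2, 243.6, 10.5, 15.9], 0.47)]
cyl28 side [([297.9, 312.5, 16.6, 27.7], 0.98), ([341.2, 338.4, 15.8, 26.1], 0.89), ([222.7, 357.1, 25.8, 32.8], 0.86), ([202.8, 418.6, 26.0, 30.7], 0.55)]
cyl34 top [([393.0, 304.8, 13.8, 11.5], 0.66), ([440.4, 315.8, 13.9, 15.4], 0.53), ([367.2, 243.6, 10.5, 15.9], 0.47)]
cyl34 side [([297.9, 312.5, 16.6, 27.7], 0.98), ([341.2, 338.4, 15.8, 26.1], 0.89), ([222.7, 357.1, 25.8, 32.8], 0.86), ([202.8, 418.6, 26.0, 30.7], 0.55)]
cyl40 top [([393.0, 304.8, 13.8, 11.5], 0.66), ([440.4, 315.8, 13.9, 15.4], 0.53), ([367.2, 243.6, 10.5, 15.9], 0.47)]
cyl40 side [([297.9, 312.5, 16.6, 27.7], 0.98), ([341.2, 338.4, 15.8, 26.1], 0.89), ([222.7, 357.1, 25.8, 32.8], 0.86), ([202.8, 418.6, 26.0, 30.7], 0.55)]
cyl46 top [([393.0, 304.8, 13.8, 11.5], 0.66), ([440.4, 315.8, 13.9, 15.4], 0.53), ([367.2, 243.6, 10.5, 15.9], 0.47)]
cyl46 side [([297.9, 312.5, 16.6, 27.7], 0.98), ([341.2, 338.4, 15.8, 26.1], 0.89), ([222.7, 357.1, 25.8, 32.8], 0.86), ([202.8, 418.6, 26.0, 30.7], 0.55)]
stand top [([365.2, 217.5, 110.1, 102.6], 0.76)]
stand side [([332.9, 317.1, 138.9, 116.1], 0.62)]
turret top [([197.2, 192.4, 23.9, 49.5], 0.57)]
turret side [([351.6, 173.1, 74.5, 72.5], 0.97)]
opening top [([202.8, 175.3, 118.7, 112.4], 0.62)]
opening side [([351.0, 175.1, 105.3, 87.9], 0.79)]
grip top [([198.2, 191.9, 31.0, 48.0], 0.81)]
grip side [([351.3, 173.2, 76.0, 71.8], 0.71)]
beadcube top [([455.0, 189.8, 39.7, 33.4], 0.94)]
beadcube side [([396.7, 414.4, 58.8, 69.4], 0.58)]
mat top [([379.9, 214.9, 173.1, 128.0], 0.84)]
mat side [([359.6, 349.9, 202.8, 210.9], 0.81)]
blank top [([195.9, 193.6, 29.0, 54.2], 0.68)]
blank side [([351.6, 173.2, 77.5, 66.6], 0.89)]
```

```bash
python3 - <<'E'
import cv2,numpy as np
a=[cv2.resize(cv2.imread(f"pics/{n}.png"),(400,380)) for n in("t_case","s_case")]
cv2.imwrite("pics/m1.png",np.hstack(a))
a=[cv2.resize(cv2.imread(f"pics/{n}.png"),(400,380)) for n in("t_stand","s_stand")]
cv2.imwrite("pics/m2.png",np.hstack(a))
E
```

```text
(no output)
```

View pics/t_case.png

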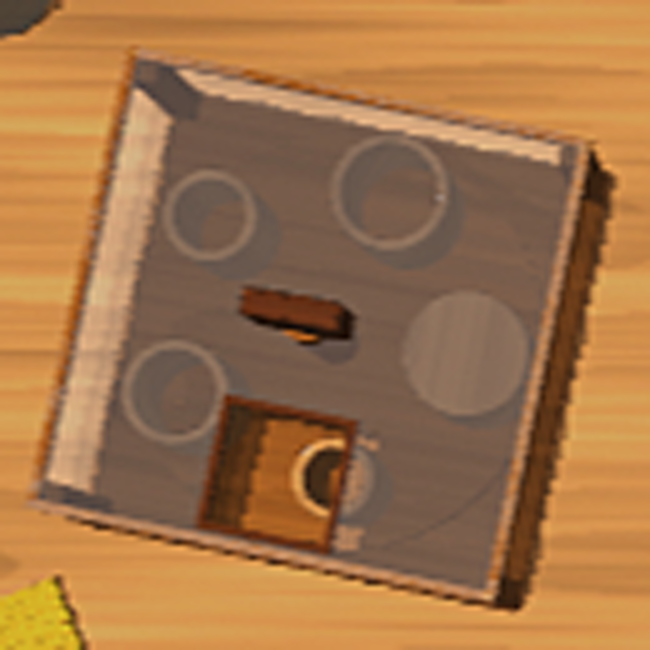

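View pics/s_case.png

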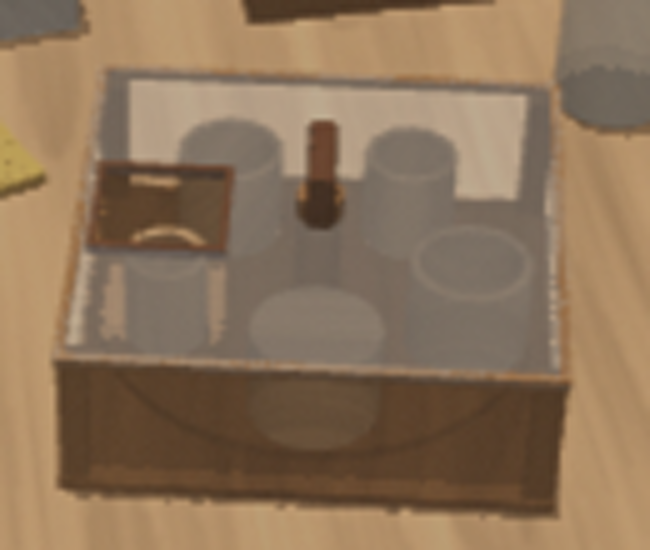

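View pics/m2.png

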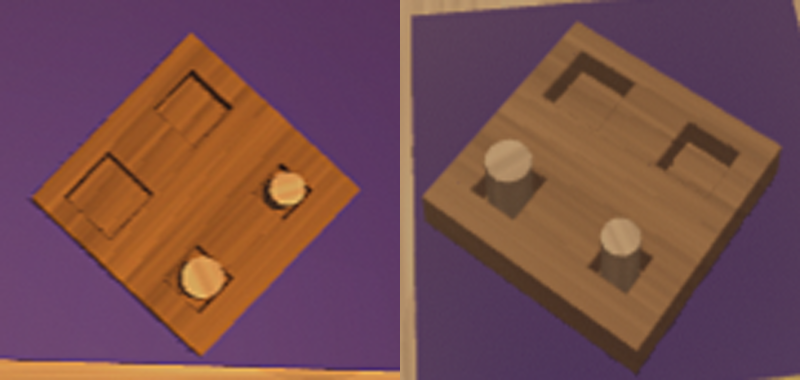

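```bash
cat > fit.py <<'E'
from h import *
from scipy.optimize import least_squares
f=grab("top"); g=grab("side")
def fitsq(loc,z,obs,x0):
    # obs list of (cam, idx, u,v)
    def P(p,l): c,s=np.cos(p[2]),np.sin(p[2]); return [p[0]+c*l[0]-s*l[1],p[1]+s*l[0]+c*l[1],z]
    fun=lambda p: np.concatenate([proj(cam,P(p,loc[i]))-[u,v] for cam,i,u,v in obs])
    s=least_squares(fun,x0); return s.x, s.fun.reshape(-1,2)
T=lambda u,v:(140+u/5,110+v/5); S=lambda u,v:(290+u/5,115+v/5)
sq=lambda h:[(h,h),(h,-h),(-h,-h),(-h,h)]  # far-left, far-right, near-right, near-left
C=[(f,0,*T(135,50)),(f,1,*T(585,145)),(f,2,*T(497,597)),(f,3,*T(37,503)),
]
# side: image right = +x , up=+y : corners: far-left(+x,+y)=top right
C2=[(g,0,*S(550,88)),(g,1,*S(567,380)),(g,2,*S(60,358)),(g,3,*S(105,70))]
for o in(C,C2,C+C2):
    x,e=fitsq(sq(.115),.080,o,[.5,.3,-.2]); print("case",x.round(4),np.abs(e).max().round(2)); 
To=lambda u,v:(300+u/3.077,155+v/3.04); So=lambda u,v:(255+(u-400)/2.58,250+v/2.923)
D=[(f,0,*To(190,35)),(f,1,*To(360,188)),(f,2,*To(202,355)),(f,3,*To(32,200))]
D2=[(g,0,*So(780,148)),(g,1,*So(636,350)),(g,2,*So(424,197)),(g,3,*So(577,22))]
for o in(D,D2,D+D2):
    x,e=fitsq(sq(.095),.029,o,[.45,-.1,-.7]); print("stand",x.round(4),np.abs(e).max().round(2))
for nm,(u,v),(u2,v2) in (("right",To(288,189),So(620,238)),("left",To(203,277),So(508,160))):
    print(nm,atz(f,u,v,.055).round(4),atz(g,u2,v2,.055).round(4))
# opening from top, circles
for q in [(228,397),(355,422),(332,552),(200,527)]: print("open",atz(f,*T(*q),.080).round(4))
for q in [(95,163),(235,168),(222,255),(88,245)]: print("openS",atz(g,*S(*q),.080).round(4))
for nm,q in dict(t28=(210,216),t46=(391,193),blank=(466,353),t34=(333,478),t40=(175,392)).items(): print(nm,atz(f,*T(*q),.072).round(4))
for nm,q in dict(tR=(471,263),blank=(317,330),tR2=(411,157),L=(232,155)).items(): print("S",nm,atz(g,*S(*q),.072).round(4))
print("handle ",atz(f,*T(292,300),.117), atz(g,*S(322,122),.117))
E
python3 fit.py
```

```text
case [ 0.6068  0.2688 -0.1891] 2.01
case [ 0.6077  0.2703 -0.1868] 1.68
case [ 0.6072  0.2692 -0.188 ] 1.84
stand [ 0.5072 -0.1252 -0.7425] 0.64
stand [ 0.5095 -0.1247 -0.7526] 0.8
stand [ 0.5086 -0.125  -0.7483] 1.21
right [ 0.5096 -0.1961  0.055 ] [ 0.511  -0.1956  0.055 ]
left [ 0.4379 -0.1284  0.055 ] [ 0.4392 -0.1273  0.055 ]
open [0.5702 0.3093 0.08  ]
open [0.5586 0.2479 0.08  ]
open [0.4957 0.2577 0.08  ]
open [0.5072 0.3213 0.08  ]
openS [0.5067 0.3227 0.08  ]
openS [0.573  0.3105 0.08  ]
openS [0.558  0.2445 0.08  ]
openS [0.4972 0.2595 0.08  ]
t28 [0.6601 0.3224 0.072 ]
t46 [0.6722 0.2344 0.072 ]
blank [0.5939 0.1965 0.072 ]
t34 [0.5323 0.2598 0.072 ]
t40 [0.5736 0.3374 0.072 ]
S tR [0.6736 0.2347 0.072 ]
S blank [0.595  0.1951 0.072 ]
S tR2 [0.6607 0.3198 0.072 ]
S L [0.5745 0.332  0.072 ]
handle  [0.61046392 0.26977408 0.117     ] [0.61064698 0.29097114 0.117     ]
```

```bash
cat >> h.py <<'E'
def pose():
    o=monitor.get_obs(); q=o["orientation"]; M=rot(q); psi=np.degrees(np.arctan2(M[1,0],M[0,0]))
    return o,M,psi
def plan(*targets):
    """targets: (x,y,z,psi) ; prints increments from the present pose, in tool axes"""
    o,M,psi=pose(); p=o["eef_pos"]
    print("t %.2f p"%o["time"],p.round(4),"psi %.1f"%psi,"tilt",np.round(np.degrees(np.arccos(-M[2,2])),2),"F",o["force"].round(1),"T",o["wrist_torque"].round(2),"open %.3f"%o["opening"],"j",o["joint_pos"].round(2))
    for t in targets:
        d=M.T@(np.array(t[:3])-p)*100
        Mt=np.array([[np.cos(np.radians(t[3])),np.sin(np.radians(t[3])),0],[np.sin(np.radians(t[3])),-np.cos(np.radians(t[3])),0],[0,0,-1]]).T
        Mt=np.array([[np.cos(np.radians(t[3])),np.sin(np.radians(t[3])),0],[np.sin(np.radians(t[3])),-np.cos(np.radians(t[3])),0],[0,0,-1.]])
        w=np.degrees(R.from_matrix(M.T@Mt).as_rotvec())
        print("-> rotvec",w.round(2),"shift cm",d.round(2))
E
python3 - <<'E'
from h import *
plan((.6066,.270,.38,80.4),(.6066,.270,.263,80.4))
f=grab("top","1"); crop(f,140,110,270,240,5,"t_case1")
a=cv2.imread("pics/t_case.png").astype(int);b=cv2.imread("pics/t_case1.png").astype(int);print(abs(a-b).mean())
E
```

```text
t 1.40 p [ 0.1525 -0.5024  0.4047] psi 16.9 tilt 0.01 F [-0.5 -0.9  0.7] T [ 0.02 -0.05 -0.03] open 1.003 j [-1.42  0.34  1.52 -0.    1.28 -0.15]
-> rotvec [ 1.000e-02  1.000e-02 -6.351e+01] shift cm [ 65.89 -60.72   2.46]
-> rotvec [ 1.000e-02  1.000e-02 -6.351e+01] shift cm [ 65.89 -60.72  14.16]
0.5422556213017752
```

Emit:
jog_arm:
  increments:
    - [[0,0,-10,10,-9,0,60],[0,0,-20,15,-14,0,60],[0,0,-30,20,-18,0,60],[0,0,-40,25,-23,0,60],[0,0,-50,30,-28,0,60],[0,0,-60,35,-32,0,60],[0,0,-63.5,40,-37,0,60],[0,0,-63.5,45,-41.5,0,60],[0,0,-63.5,50,-46,0.5,60],[0,0,-63.5,55,-50.6,1,60],[0,0,-63.5,59,-54.3,2,60],[0,0,-63.5,62,-57.1,2.5,60],[0,0,-63.5,64.5,-59.4,2.5,60],[0,0,-63.5,65.9,-60.7,2.5,60],[0,0,-63.5,65.9,-60.7,2.5,60],[0,0,-63.5,65.9,-60.7,2.5,60],[0,0,-63.5,65.9,-60.7,2.5,60]]
  newtons: 20

```text
time: 3.58
eef_pos: [0.6065, 0.2691, 0.3796]
orientation: [0.0, 0.764, 0.645, -0.0]
force: [0.4, -0.6, -0.3]
opening: 0.598
```

```bash
python3 - <<'E'
from h import *
plan((.6066,.270,.263,80.4))
f=grab("side"); crop(f,250,40,450,220,4,"s1")
E
```

```text
t 3.58 p [0.6065 0.2691 0.3796] psi 80.4 tilt 0.05 F [ 0.4 -0.6 -0.3] T [-0.02  0.03  0.01] open 0.598 j [ 0.3   0.62  1.13 -0.    1.39  0.47]
-> rotvec [-0.03  0.04 -0.03] shift cm [ 0.09 -0.   11.66]
```

View pics/s1.png

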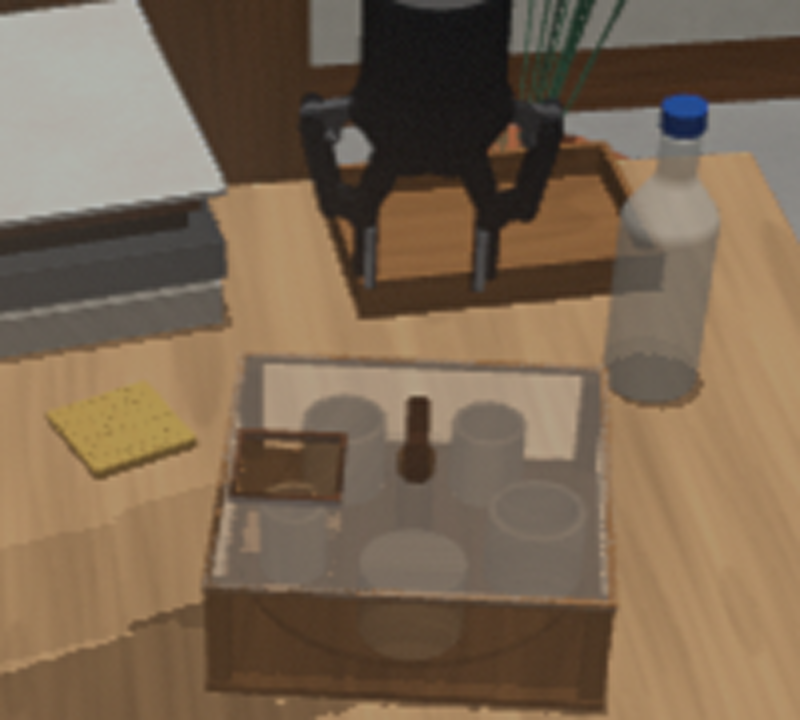

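Emit:
jog_arm:
  increments:
    - [[0,0,0,0.1,0,3,55],[0,0,0,0.1,0,6,50],[0,0,0,0.1,0,8,45],[0,0,0,0.1,0,10,40],[0,0,0,0.1,0,11,40],[0,0,0,0.1,0,11.6,40],[0,0,0,0.1,0,11.6,30],[0,0,0,0.1,0,11.6,25],[0,0,0,0.1,0,11.6,15],[0,0,0,0.1,0,11.6,10],[0,0,0,0.1,0,11.6,5],[0,0,0,0.1,0,11.6,5],[0,0,0,0.1,0,11.6,5]]
  newtons: 20

```text
time: 5.25
eef_pos: [0.607, 0.2709, 0.2655]
orientation: [0.0, 0.764, 0.645, 0.001]
force: [-2.9, -0.6, 6.5]
opening: 0.153
```

```bash
python3 - <<'E'
from h import *
plan((.6066,.270,.263,80.4))
E
```

```text
t 5.25 p [0.607  0.2709 0.2655] psi 80.4 tilt 0.1 F [-2.9 -0.6  6.5] T [-0.14  0.45 -0.07] open 0.153 j [ 0.3   0.72  1.28 -0.    1.15  0.47]
-> rotvec [ 0.09 -0.04 -0.01] shift cm [-0.1  -0.02  0.25]
```

Emit:
jog_arm:
  increments:
    - [[0,0,4,0,0,0,5],[0,0,8,0,0,0,5],[0,0,12,0,0,0,5],[0,0,16,0,0,0,5],[0,0,19.4,0,0,0,5],[0,0,19.4,0,0,0,5],[0,0,19.4,0,0,0,5]]
  newtons: 30

```text
time: 6.12
eef_pos: [0.6066, 0.2711, 0.2655]
orientation: [0.0, 0.862, 0.508, 0.0]
force: [-6.3, -1.1, 8.2]
opening: 0.158
```

```bash
python3 - <<'E'
from h import *
plan((.6066,.270,.263,61))
f=grab("side"); crop(f,250,40,450,220,4,"s2")
f=grab("top"); crop(f,140,110,270,240,5,"t2")
E
```

```text
t 6.12 p [0.6066 0.2711 0.2655] psi 61.0 tilt 0.04 F [-6.3 -1.1  8.2] T [-0.18  0.69 -0.04] open 0.158 j [0.31 0.72 1.28 0.   1.15 0.81]
-> rotvec [ 0.02 -0.04  0.  ] shift cm [-0.1   0.06  0.25]
```

View pics/s2.png

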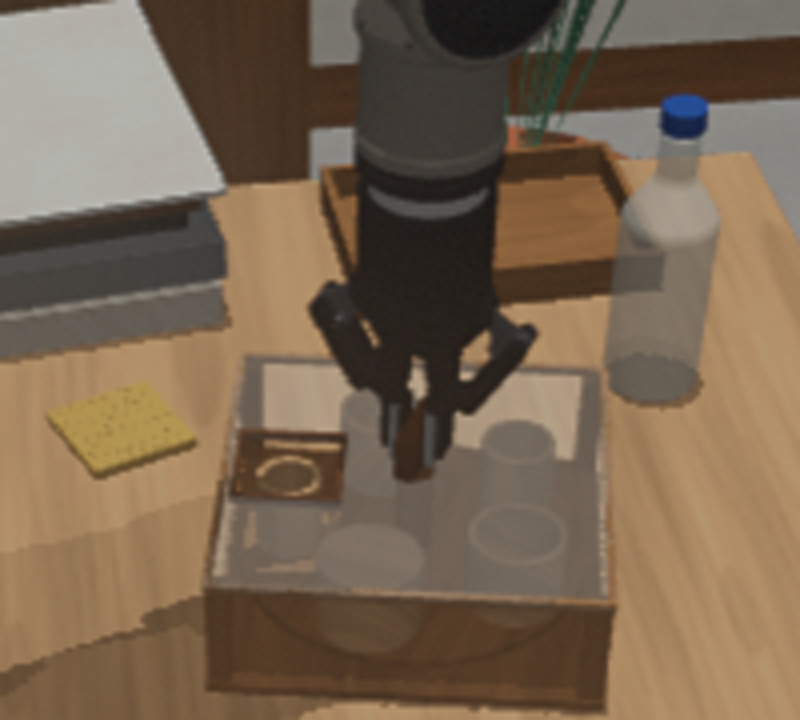

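View pics/t2.png

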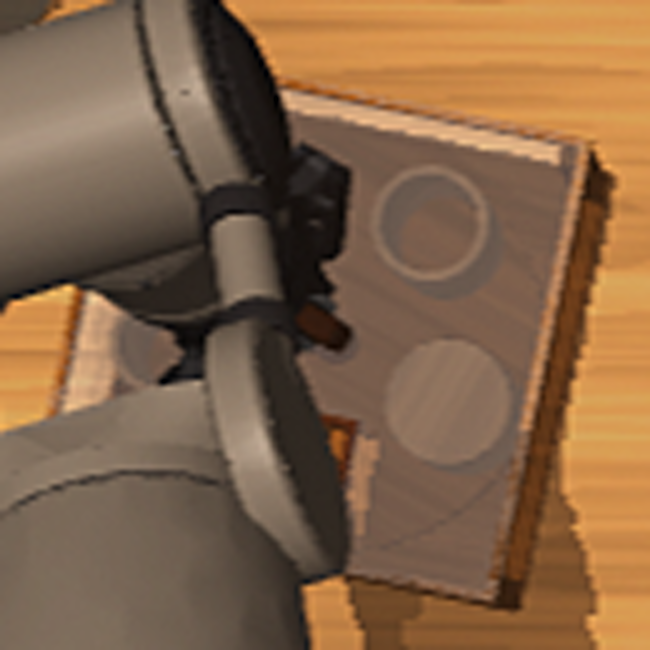

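Emit:
jog_arm:
  increments:
    - [[0,0,0,0,0,0,20],[0,0,0,0,0,0,30],[0,0,0,0,0,0,40],[0,0,0,0,0,0,40],[0,0,0,0,0,-3,40],[0,0,0,0,0,-6,40],[0,0,0,0,0,-10,50],[0,0,0,0,0,-14,60]]

```text
time: 7.22
eef_pos: [0.6068, 0.2709, 0.4046]
orientation: [-0.0, 0.862, 0.507, -0.0]
force: [0.7, 0.6, -0.4]
opening: 0.599
```

```bash
python3 - <<'E'
from h import *
f=grab("side"); crop(f,290,115,420,225,5,"s3")
plan((.5105,-.1957,.38,57),(.5105,-.1957,.204,57))
E
```

```text
t 7.28 p [0.6072 0.2711 0.4112] psi 61.0 tilt 0.54 F [0.5 0.7 4.3] T [ 0.02 -0.03  0.01] open 0.598 j [ 0.3   0.6   1.08 -0.    1.45  0.81]
-> rotvec [ 0.36 -0.4   3.99] shift cm [-45.53  14.15   2.91]
-> rotvec [ 0.36 -0.4   3.99] shift cm [-45.65  14.04  20.51]
```

View pics/s3.png

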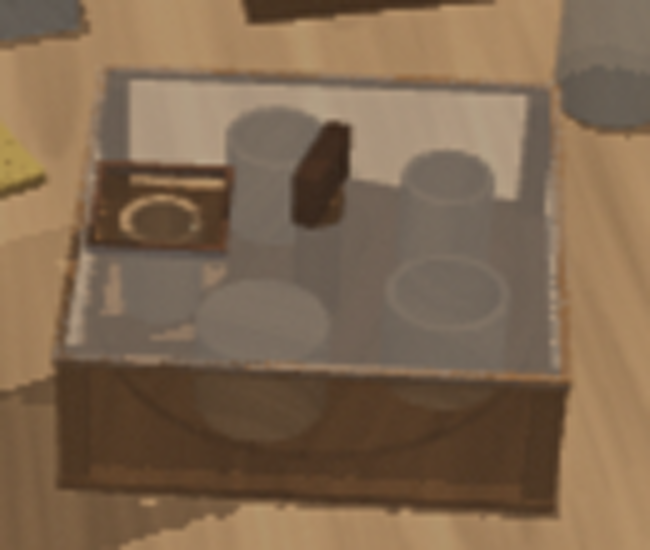

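Emit:
jog_arm:
  increments:
    - [[0.3,-0.4,0,-5,1.5,1,60],[0.3,-0.4,0,-10,3,2,60],[0.3,-0.4,0,-15,4.7,3,60],[0.3,-0.4,0,-20,6.2,3,60],[0.3,-0.4,0,-25,7.8,3,60],[0.3,-0.4,0,-30,9.3,3,60],[0.3,-0.4,0,-35,10.9,3,60],[0.3,-0.4,0,-40,12.4,3,60],[0.3,-0.4,0,-43,13.4,3,60],[0.3,-0.4,0,-45,14,5,60],[0.3,-0.4,0,-45.6,14.1,8,60],[0.3,-0.4,0,-45.6,14.1,10,60],[0.3,-0.4,0,-45.6,14.1,10,60],[0.3,-0.4,0,-45.6,14.1,10,60]]

```text
time: 9.02
eef_pos: [0.5094, -0.1963, 0.3045]
orientation: [0.0, 0.862, 0.508, -0.004]
force: [1.1, -0.7, -0.1]
opening: 0.598
```

```bash
python3 - <<'E'
from h import *
f=grab("side"); crop(f,230,150,430,380,3,"s4")
plan((.5105,-.1957,.208,61))
E
```

```text
t 9.07 p [ 0.5095 -0.1963  0.3047] psi 61.0 tilt 0.44 F [ 0.4 -0.3  0.3] T [ 0.02  0.04 -0.03] open 0.599 j [-0.51  0.48  1.61 -0.01  1.06  0.  ]
-> rotvec [-0.19  0.4   0.  ] shift cm [0.17 0.09 9.67]
```

View pics/s4.png

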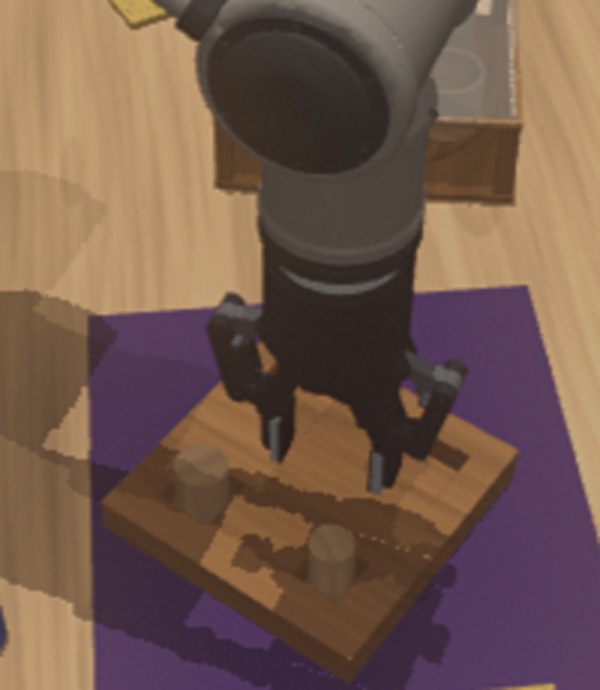

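Emit:
jog_arm:
  increments:
    - [[-0.2,0.4,0,0.1,0.1,3,60],[-0.2,0.4,0,0.15,0.1,6,60],[-0.2,0.4,0,0.15,0.1,8,60],[-0.2,0.4,0,0.15,0.1,9.2,60],[-0.2,0.4,0,0.15,0.1,9.7,60],[-0.2,0.4,0,0.15,0.1,9.7,60],[-0.2,0.4,0,0.15,0.1,9.7,45],[-0.2,0.4,0,0.15,0.1,9.7,35],[-0.2,0.4,0,0.15,0.1,9.7,30],[-0.2,0.4,0,0.15,0.1,9.7,25],[-0.2,0.4,0,0.15,0.1,9.7,25],[-0.2,0.4,0,0.15,0.1,9.7,25]]
  newtons: 20

```text
time: 10.58
eef_pos: [0.5101, -0.1959, 0.2073]
orientation: [-0.0, 0.862, 0.507, -0.0]
force: [-1.5, 0.6, 6.4]
opening: 0.318
```

```bash
python3 - <<'E'
from h import *
plan((.5105,-.1957,.208,61))
f=grab("side"); crop(f,230,150,430,380,3,"s5")
E
```

```text
t 10.57 p [ 0.5101 -0.1959  0.2073] psi 61.0 tilt 0.04 F [-1.5  0.6  6.4] T [ 0.08  0.15 -0.03] open 0.318 j [-0.51  0.61  1.69 -0.    0.83 -0.  ]
-> rotvec [-0.04  0.   -0.01] shift cm [ 0.04  0.03 -0.07]
```

View pics/s5.png

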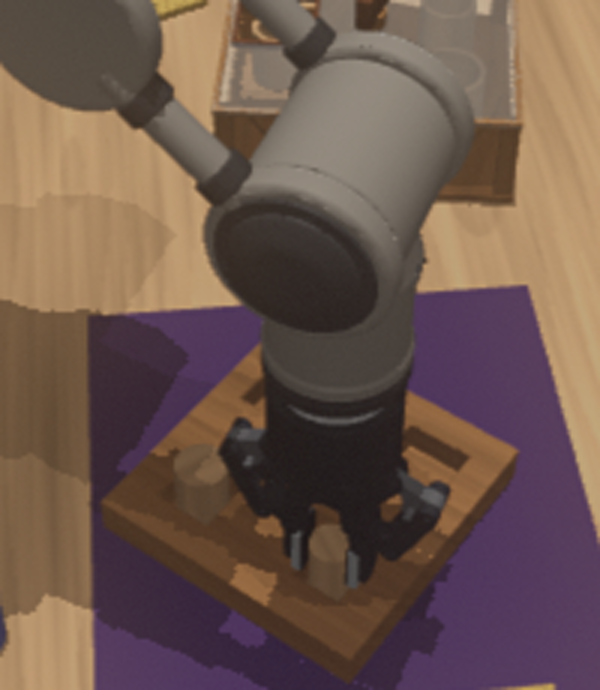

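Emit:
jog_arm:
  increments:
    - [[0,0,0,0,0,0,45],[0,0,0,0,0,0,50],[0,0,0,0,0,-0.5,50],[0,0,-10,0,0,-0.5,50],[0,0,-20,0,0,-0.5,50],[0,0,-30,0,0,-0.5,50],[0,0,-40,0,0,-0.5,50],[0,0,-50,0,0,-0.5,50],[0,0,-60,0,0,-0.5,50],[0,0,-70,0,0,-0.5,50],[0,0,-80,0,0,-0.5,50],[0,0,-90,0,0,-0.5,50],[0,0,-90,0,0,0,50],[0,0,-90,0,0,0,50],[0,0,-90,0,0,0,40],[0,0,-90,0,0,0,30],[0,0,-90,0,0,0,20],[0,0,-90,0,0,0,20],[0,0,-90,0,0,0,20]]
  newtons: 20

```text
time: 13.0
eef_pos: [0.51, -0.1957, 0.2068]
orientation: [-0.001, 0.251, 0.968, 0.0]
force: [1.6, 1.3, 1.7]
opening: 0.321
```

Emit:
jog_arm:
  increments:
    - [[0,0,0,0,0,0,20],[0,0,0,0,0,-1,20],[0,0,0,0,0,-3,20],[0,0,0,0,0,-6,20],[0,0,0,0,0,-9,20],[0,0,0,0,0,-12,20],[0,0,0,0,0,-12,20],[0,0,0,0,0,-12,20]]
  newtons: 40

```text
time: 14.0
eef_pos: [0.5097, -0.1959, 0.3263]
orientation: [-0.001, 0.25, 0.968, 0.0]
force: [-0.5, 0.5, -0.5]
opening: 0.313
```

```bash
python3 - <<'E'
from h import *
f=grab("side"); crop(f,230,80,430,380,2.5,"s6")
plan((.5332,.2842,.34,151),(.5332,.2842,.285,151))
E
```

```text
t 14.05 p [ 0.5097 -0.1958  0.3258] psi 151.0 tilt 0.21 F [ 0.2  0.1 -0.6] T [-0.    0.01 -0.01] open 0.310 j [-0.51  0.46  1.58 -0.    1.11 -1.57]
-> rotvec [-0.02 -0.21 -0.01] shift cm [21.23 43.11 -1.36]
-> rotvec [-0.02 -0.21 -0.01] shift cm [21.21 43.12  4.14]
```

View pics/s6.png

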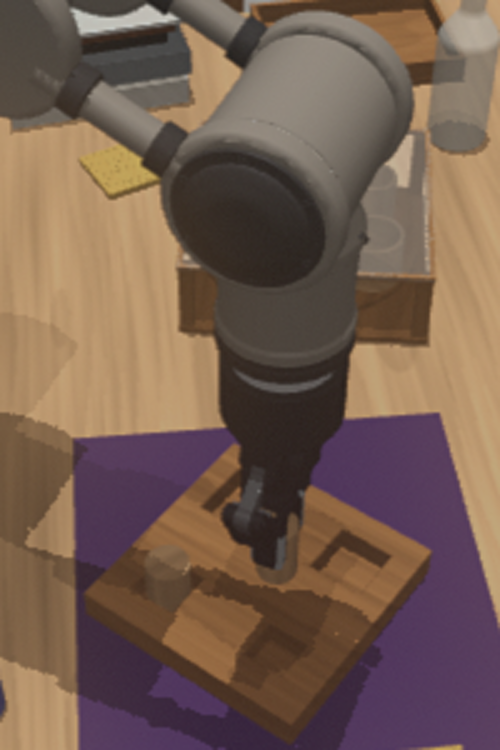

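Emit:
jog_arm:
  increments:
    - [[0,-0.2,0,2,4,-1.4,20],[0,-0.2,0,4,8,-1.4,20],[0,-0.2,0,6,12,-1.4,20],[0,-0.2,0,8,16.4,-1.4,20],[0,-0.2,0,10,20.4,-1.4,20],[0,-0.2,0,12,24.4,-1.4,20],[0,-0.2,0,14,28.5,-1.4,20],[0,-0.2,0,16,32.5,-1.4,20],[0,-0.2,0,18,36.5,-1.4,20],[0,-0.2,0,19.6,39.8,-1.4,20],[0,-0.2,0,20.6,41.8,-1.4,20],[0,-0.2,0,21.2,43.1,-1.4,20],[0,-0.2,0,21.2,43.1,-1.4,20],[0,-0.2,0,21.2,43.1,1,20],[0,-0.2,0,21.2,43.1,3.2,20],[0,-0.2,0,21.2,43.1,3.2,20],[0,-0.2,0,21.2,43.1,3.2,20]]

```text
time: 16.18
eef_pos: [0.5342, 0.2833, 0.296]
orientation: [0.001, 0.251, 0.968, 0.0]
force: [-0.7, 0.0, -0.1]
opening: 0.31
```

```bash
python3 - <<'E'
from h import *
f=grab("side"); crop(f,290,70,420,225,5,"s7")
plan((.533,.2845,.2755,151))
# expected axis positions
for z in(.072,.08,.09,.1): print(z,proj(f,(.533,.2845,z)),"crop",(proj(f,(.533,.2845,z))-[290,70])*5)
E
```

```text
t 16.23 p [0.5342 0.2834 0.2962] psi 151.0 tilt 0.19 F [ 0.5  0.5 -0.2] T [-0.01  0.06 -0.04] open 0.308 j [ 0.36  0.58  1.44 -0.    1.11 -0.7 ]
-> rotvec [ 0.07  0.18 -0.05] shift cm [0.16 0.03 2.07]
0.072 [321.692672   159.09729676] crop [158.46335998 445.48648379]
0.08 [321.67855247 156.36925813] crop [158.39276237 431.84629066]
0.09 [321.66072721 152.92523192] crop [158.30363605 414.62615961]
0.1 [321.6427035  149.44286404] crop [158.21351751 397.21432019]
```

View pics/s7.png

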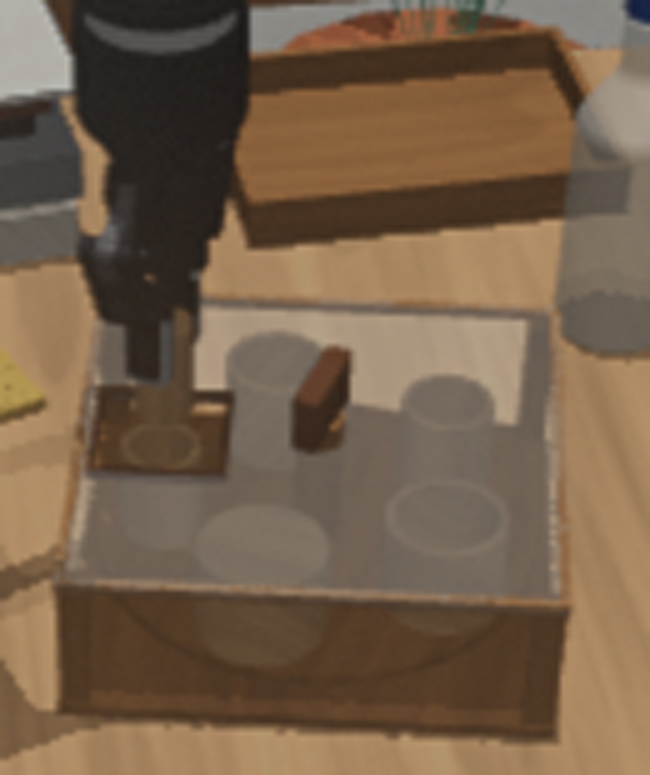

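Emit:
jog_arm:
  increments:
    - [[0,0.2,0,0.11,0.06,0.5,20],[0,0.2,0,0.11,0.06,1,20],[0,0.2,0,0.11,0.06,1.5,20],[0,0.2,0,0.11,0.06,2,20],[0,0.2,0,0.11,0.06,2.3,20],[0,0.2,0,0.11,0.06,2.6,20],[0,0.2,0,0.11,0.06,2.6,20]]

```text
time: 17.1
eef_pos: [0.5333, 0.2852, 0.2693]
orientation: [-0.0, 0.25, 0.968, 0.001]
force: [0.3, 2.2, 0.6]
opening: 0.309
```

```bash
python3 - <<'E'
from h import *
f=grab("side"); crop(f,290,70,420,225,5,"s8")
plan((.533,.2845,.2755,151))
E
```

```text
t 17.15 p [0.5333 0.2852 0.2692] psi 151.0 tilt 0.09 F [1.  1.1 1.5] T [ 0.36 -0.21  0.03] open 0.314 j [ 0.36  0.61  1.47  0.    1.06 -0.7 ]
-> rotvec [ 0.07 -0.06 -0.01] shift cm [-0.01 -0.07 -0.63]
```

View pics/s8.png

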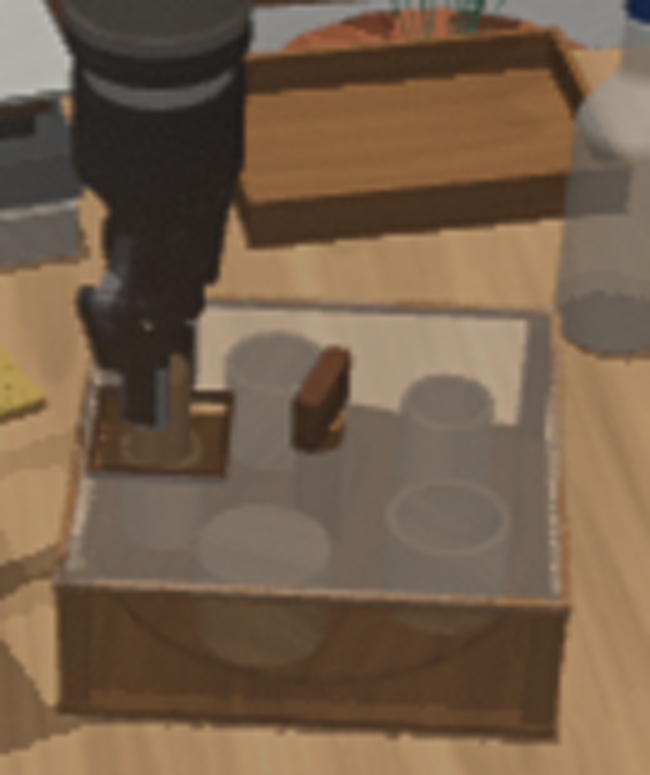

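Emit:
jog_arm:
  increments:
    - [[0,0,0,0,0,0.3,20],[0,0,0,0,0,0.6,20],[0,0,0,0,0,0.9,20],[0,0,0,0,0,1.2,20],[0,0,0,0,0,1.4,20],[0,0,0,0,0,1.4,20]]

```text
time: 17.9
eef_pos: [0.533, 0.2849, 0.2546]
orientation: [-0.001, 0.25, 0.968, 0.0]
force: [1.9, 1.6, -0.3]
opening: 0.309
```

```bash
python3 - <<'E'
from h import *
plan((.533,.2845,.255,151))
E
```

```text
t 17.90 p [0.533  0.2849 0.2546] psi 151.0 tilt 0.11 F [ 1.9  1.6 -0.3] T [ 0.44 -0.4   0.02] open 0.309 j [ 0.36  0.63  1.48  0.    1.03 -0.7 ]
-> rotvec [-0.02 -0.11 -0.01] shift cm [-0.02 -0.03 -0.04]
```

Emit:
jog_arm:
  increments:
    - [[0,0,0,0,0,0,36],[0,0,0,0,0,0,42],[0,0,0,0,0,0,50],[0,0,0,0,0,-1,55],[0,0,0,0,0,-3,55],[0,0,0,0,0,-6,40],[0,0,0,0,0,-9,20],[0,0,0,0,0,-9,0],[0,0,0,0,0,-9,0],[0,0,0,0,0,-9,0],[0,0,0,0,0,-9,0]]

```text
time: 19.27
eef_pos: [0.5331, 0.2848, 0.344]
orientation: [-0.002, 0.25, 0.968, -0.0]
force: [-0.2, -0.4, 0.5]
opening: -0.001
```

```bash
python3 - <<'E'
from h import *
f=grab("side"); crop(f,290,70,420,225,5,"s9")
plan((.533,.2847,.27,151),(.533,.2847,.245,151))
E
```

```text
t 19.32 p [0.5331 0.2848 0.3442] psi 151.0 tilt 0.16 F [-0.4 -0.1 -0.1] T [ 0.01  0.02 -0.01] open -0.002 j [ 0.36  0.54  1.38  0.    1.22 -0.7 ]
-> rotvec [-0.06 -0.15 -0.01] shift cm [-0.01 -0.01  7.42]
-> rotvec [-0.06 -0.15 -0.01] shift cm [-0.02 -0.01  9.92]
```

View pics/s9.png

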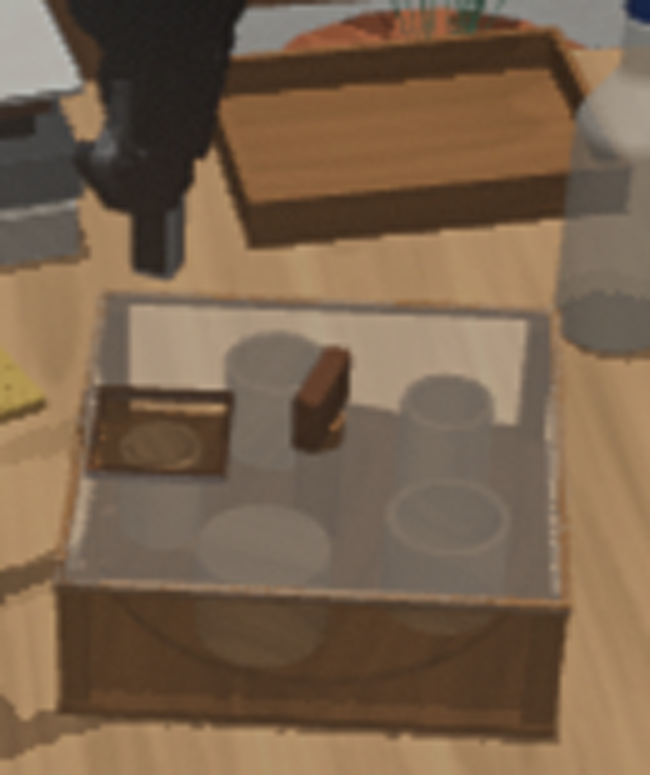

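Emit:
jog_arm:
  increments:
    - [[0,0,0,0,0,3,0],[0,0,0,0,0,6,0],[0,0,0,0,0,7.5,0],[0,0,0,0,0,8.5,0],[0,0,0,0,0,9,0],[0,0,0,0,0,9.4,0],[0,0,0,0,0,9.7,0],[0,0,0,0,0,9.9,0],[0,0,0,0,0,9.9,0]]

```text
time: 20.45
eef_pos: [0.533, 0.2849, 0.2461]
orientation: [-0.001, 0.25, 0.968, 0.0]
force: [-0.3, -0.3, -0.3]
opening: 0.0
```

Emit:
jog_arm:
  increments:
    - [[0,0,0,0,0,0.1,0],[0,0,0,0,0,0.2,0],[0,0,0,0,0,0.2,0]]

```text
time: 20.82
eef_pos: [0.5332, 0.2851, 0.2454]
orientation: [-0.0, 0.25, 0.968, 0.001]
force: [-2.5, -0.7, 7.5]
opening: 0.003
```

Emit:
jog_arm:
  increments:
    - [[0,0,0,0,0,-4,0],[0,0,0,0,0,-9,10],[0,0,10,0,0,-10,20],[0,0,20,-2,1,-10,30],[0,0,30,-4,1.5,-10,40],[0,0,40,-6,2,-10,40],[0,0,50,-7,2.3,-10,40],[0,0,60,-7,2.3,-10,40],[0,0,70,-7,2.3,-10,40],[0,0,80,-7,2.3,-10,40],[0,0,90,-7,2.3,-10,40],[0,0,90,-7,2.3,-10,40],[0,0,90,-7,2.3,-10,40]]

```text
time: 22.45
eef_pos: [0.6055, 0.271, 0.3439]
orientation: [-0.001, 0.861, 0.509, -0.0]
force: [0.1, 0.5, 0.2]
opening: 0.4
```

```bash
python3 - <<'E'
from h import *
plan((.6062,.271,.265,61))
E
```

```text
t 22.45 p [0.6055 0.271  0.3439] psi 61.2 tilt 0.1 F [0.1 0.5 0.2] T [ 0.04 -0.04 -0.01] open 0.400 j [0.31 0.65 1.19 0.   1.31 0.81]
-> rotvec [-0.1   0.    0.18] shift cm [0.03 0.07 7.89]
```

Emit:
jog_arm:
  increments:
    - [[0,0,0.2,0.03,0.07,3,40],[0,0,0.2,0.03,0.07,6,40],[0,0,0.2,0.03,0.07,7.5,40],[0,0,0.2,0.03,0.07,7.9,40],[0,0,0.2,0.03,0.07,7.9,30],[0,0,0.2,0.03,0.07,7.9,20],[0,0,0.2,0.03,0.07,7.9,5],[0,0,0.2,0.03,0.07,7.9,5],[0,0,0.2,0.03,0.07,7.9,5],[0,0,0.2,0.03,0.07,7.9,5]]
  newtons: 30

```text
time: 23.7
eef_pos: [0.6065, 0.2711, 0.2662]
orientation: [-0.0, 0.863, 0.506, 0.001]
force: [0.1, -0.6, 4.8]
opening: 0.156
```

Emit:
jog_arm:
  increments:
    - [[0,0,-8,0,0,0,5],[0,0,-16,0,0,0,5],[0,0,-24,0,0,0,5],[0,0,-32,0,0,0,5],[0,0,-40,0,0,0,5],[0,0,-48,0,0,0,5],[0,0,-56,0,0,0,5],[0,0,-64,0,0,0,5],[0,0,-72,0,0,0,5],[0,0,-72,0,0,0,5]]

```text
time: 24.95
eef_pos: [0.6078, 0.2711, 0.2663]
orientation: [0.002, 0.4, 0.917, 0.002]
force: [7.6, 1.1, 1.9]
opening: 0.157
```

Emit:
jog_arm:
  increments:
    - [[0,0,-8,0,0,0,5],[0,0,-16,0,0,0,5],[0,0,-24,0,0,0,5],[0,0,-32,0,0,0,5],[0,0,-40,0,0,0,5],[0,0,-48,0,0,0,5],[0,0,-56,0,0,0,5],[0,0,-64,0,0,0,5],[0,0,-72,0,0,0,5],[0,0,-72,0,0,0,5]]

```text
time: 26.2
eef_pos: [0.6079, 0.2726, 0.2662]
orientation: [0.004, -0.216, 0.976, 0.002]
force: [10.4, 7.6, -1.4]
opening: 0.157
```

```bash
python3 - <<'E'
from h import *
plan((.6062,.271,.265,205))
f=grab("side"); crop(f,290,70,420,225,5,"s10")
E
```

```text
t 26.20 p [0.6079 0.2726 0.2662] psi -155.1 tilt 0.53 F [10.4  7.6 -1.4] T [ 1.19 -1.42  0.06] open 0.157 j [ 0.31  0.72  1.27  0.    1.14 -1.7 ]
-> rotvec [ 0.12  0.52 -0.11] shift cm [ 0.23 -0.08  0.12]
```

View pics/s10.png

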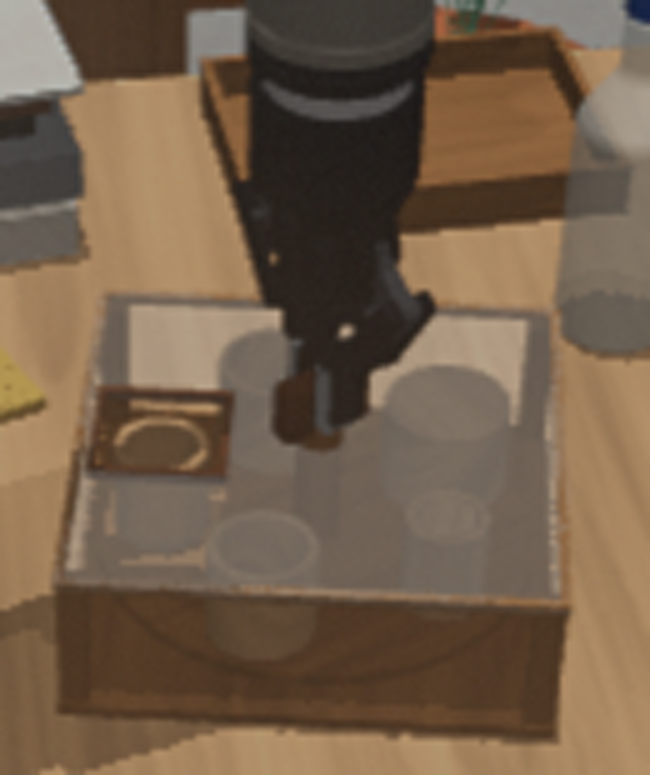

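Emit:
jog_arm:
  increments:
    - [[0,0,0,0,0,0,20],[0,0,0,0,0,0,30],[0,0,0,0,0,0,40],[0,0,0,0,0,0,40],[0,0,0,0,0,-3,40],[0,0,0,0,0,-6,40],[0,0,0,0,0,-10,50],[0,0,0,0,0,-13,60],[0,0,0,0,0,-13,60]]

```text
time: 27.38
eef_pos: [0.6065, 0.2709, 0.3977]
orientation: [0.002, -0.215, 0.977, 0.001]
force: [-0.2, 0.5, 0.3]
opening: 0.596
```

```bash
cat > look.py <<'E'
from h import *
import sys
k=sys.argv[1]
f=grab("side",k); g=grab("top",k)
crop(f,290,115,420,225,4,"s_"+k); crop(g,140,110,270,240,4,"t_"+k); crop(g,290,140,470,280,4,"ts_"+k);crop(f,240,240,420,400,4,"ss_"+k)
plan((.4385,-.1277,.38,151),(.4385,-.1277,.304,151))
E
python3 look.py a
```

```text
t 27.48 p [0.6062 0.2708 0.394 ] psi -155.2 tilt 0.16 F [ 0.2  0.5 -1.3] T [ 0.05 -0.01 -0.02] open 0.600 j [ 0.3   0.61  1.11  0.    1.42 -1.7 ]
-> rotvec [ 2.000e-02 -1.600e-01  5.379e+01] shift cm [ 31.93 -29.15   1.43]
-> rotvec [ 2.000e-02 -1.600e-01  5.379e+01] shift cm [ 31.91 -29.16   9.03]
```

View pics/s_a.png

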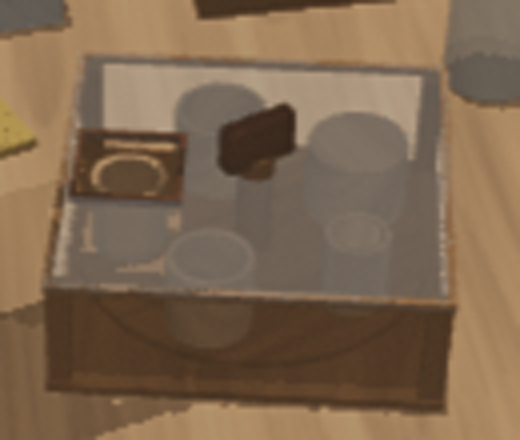

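View pics/ts_a.png

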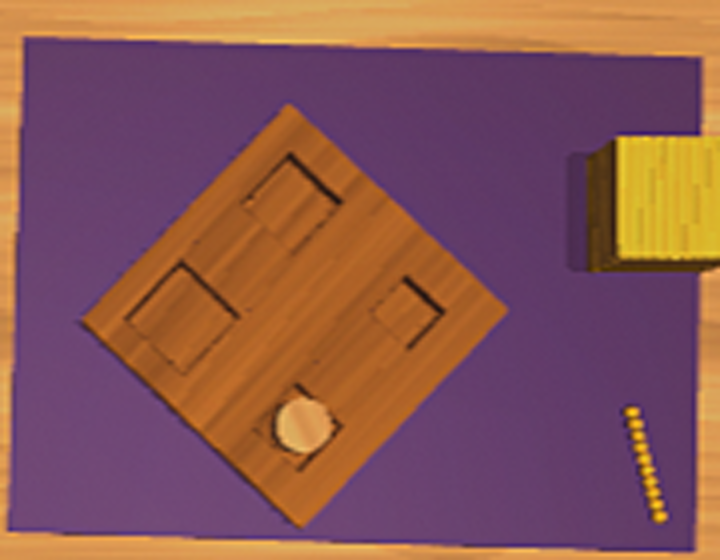

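View pics/ss_a.png

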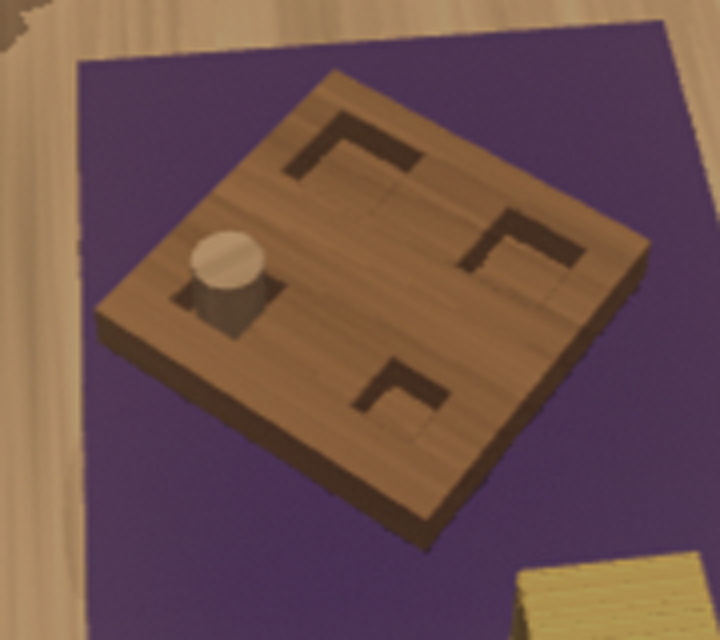

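Emit:
jog_arm:
  increments:
    - [[0,0,10,3,-2.7,1,60],[0,0,20,6,-5.5,1,60],[0,0,30,9,-8.2,1,60],[0,0,40,12,-11,1,60],[0,0,50,15,-13.7,1,60],[0,0,60,18,-16.4,1,60],[0,0,70,21,-19.2,1,60],[0,0,80,24,-22,1,60],[0,0,90,27,-24.7,2,60],[0,0,100,29,-26.5,3,60],[0,0,110,31,-28.3,4,60],[0,0,120,31.9,-29.1,5,60],[0,0,130,31.9,-29.1,6,60],[0,0,140,31.9,-29.1,8,60],[0,0,143.8,31.9,-29.1,9,60],[0,0,143.8,31.9,-29.1,9,60],[0,0,143.8,31.9,-29.1,9,60]]
  newtons: 20

```text
time: 29.6
eef_pos: [0.4386, -0.1269, 0.3046]
orientation: [-0.001, 0.861, 0.508, -0.001]
force: [0.6, 0.0, 0.1]
opening: 0.6
```

```bash
python3 - <<'E'
from h import *
f=grab("side"); crop(f,200,150,400,380,3,"s11")
plan((.4385,-.1277,.208,61))
E
```

```text
t 29.65 p [ 0.4386 -0.1269  0.3048] psi 61.1 tilt 0.11 F [1.  0.1 0.1] T [-0.02 -0.02 -0.02] open 0.596 j [-0.45  0.33  1.85  0.    0.96  0.06]
-> rotvec [-0.11  0.    0.05] shift cm [-0.07  0.04  9.68]
```

View pics/s11.png

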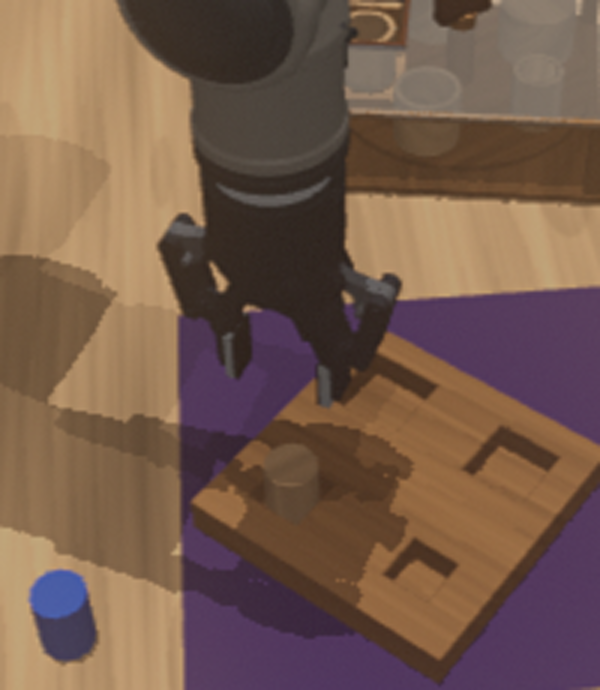

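Emit:
jog_arm:
  increments:
    - [[0,0,0,-0.07,0,3,65],[0,0,0,-0.07,0,6,65],[0,0,0,-0.07,0,8,65],[0,0,0,-0.07,0,9.2,65],[0,0,0,-0.07,0,9.7,65],[0,0,0,-0.07,0,9.7,60],[0,0,0,-0.07,0,9.7,50],[0,0,0,-0.07,0,9.7,40],[0,0,0,-0.07,0,9.7,30],[0,0,0,-0.07,0,9.7,30],[0,0,0,-0.07,0,9.7,30]]
  newtons: 20

```text
time: 31.02
eef_pos: [0.4383, -0.1275, 0.2084]
orientation: [-0.0, 0.862, 0.507, -0.0]
force: [-0.4, 0.0, 5.5]
opening: 0.391
```

Emit:
jog_arm:
  increments:
    - [[0,0,0,0,0,0,50],[0,0,0,0,0,0,60],[0,0,0,0,0,-0.5,60],[0,0,-10,0,0,-0.5,60],[0,0,-20,0,0,-0.5,60],[0,0,-30,0,0,-0.5,60],[0,0,-40,0,0,-0.5,60],[0,0,-50,0,0,-0.5,60],[0,0,-60,0,0,-0.5,60],[0,0,-70,0,0,-0.5,60],[0,0,-80,0,0,-0.5,60],[0,0,-90,0,0,-0.5,60],[0,0,-90,0,0,0,60],[0,0,-90,0,0,0,60],[0,0,-90,0,0,0,50],[0,0,-90,0,0,0,40],[0,0,-90,0,0,0,30],[0,0,-90,0,0,0,30],[0,0,-90,0,0,0,30],[0,0,-90,0,0,0,30]]

```text
time: 33.52
eef_pos: [0.4382, -0.1275, 0.208]
orientation: [-0.001, 0.251, 0.968, 0.0]
force: [-0.4, 1.2, 3.6]
opening: 0.389
```

```bash
python3 - <<'E'
from h import *
plan((.4385,-.1277,.208,151))
E
```

```text
t 33.52 p [ 0.4382 -0.1275  0.208 ] psi 151.0 tilt 0.08 F [-0.4  1.2  3.6] T [ 0.09  0.02 -0.05] open 0.389 j [-0.45  0.5   1.94  0.    0.7  -1.52]
-> rotvec [-0.   -0.08 -0.01] shift cm [-0.03 -0.   -0.  ]
```

Emit:
jog_arm:
  increments:
    - [[0,0,0,0,0,0,25],[0,0,0,0,0,-1,25],[0,0,0,0,0,-3,25],[0,0,0,0,0,-6,25],[0,0,0,0,0,-9,25],[0,0,0,0,0,-12,25],[0,0,0,0,0,-13,25],[0,0,0,0,0,-13,25]]
  newtons: 40

```text
time: 34.52
eef_pos: [0.4383, -0.1276, 0.338]
orientation: [-0.0, 0.25, 0.968, 0.0]
force: [-0.0, 0.3, -0.7]
opening: 0.387
```

```bash
python3 - <<'E'
from h import *
plan((.533,.2848,.34,151),(.533,.2848,.295,151))
E
```

```text
t 34.52 p [ 0.4383 -0.1276  0.338 ] psi 151.0 tilt 0.06 F [-0.   0.3 -0.7] T [-0.04  0.03  0.  ] open 0.387 j [-0.45  0.29  1.8  -0.    1.05 -1.52]
-> rotvec [-0.   -0.06 -0.01] shift cm [11.71 40.66 -0.2 ]
-> rotvec [-0.   -0.06 -0.01] shift cm [11.71 40.66  4.3 ]
```

Emit:
jog_arm:
  increments:
    - [[0,0,0,1.2,4,-0.2,25],[0,0,0,2.4,8.2,-0.2,25],[0,0,0,3.5,12.2,-0.2,25],[0,0,0,4.7,16.3,-0.2,25],[0,0,0,5.9,20.3,-0.2,25],[0,0,0,7,24.4,-0.2,25],[0,0,0,8.2,28.4,-0.2,25],[0,0,0,9.4,32.5,-0.2,25],[0,0,0,10.5,36.6,-0.2,25],[0,0,0,11.2,38.9,-0.2,25],[0,0,0,11.7,40.65,-0.2,25],[0,0,0,11.7,40.65,1,25],[0,0,0,11.7,40.65,3,25],[0,0,0,11.7,40.65,4.3,25],[0,0,0,11.7,40.65,4.3,25],[0,0,0,11.7,40.65,4.3,25]]

```text
time: 36.52
eef_pos: [0.5334, 0.2844, 0.2955]
orientation: [-0.0, 0.251, 0.968, 0.0]
force: [-0.6, -0.1, -0.1]
opening: 0.383
```

```bash
python3 - <<'E'
from h import *
f=grab("side"); crop(f,290,70,420,225,5,"s12")
plan((.533,.2848,.27,151))
E
```

```text
t 36.58 p [0.5334 0.2845 0.2957] psi 151.0 tilt 0.07 F [-0.2  0.4 -0.6] T [-0.03 -0.01  0.  ] open 0.378 j [ 0.36  0.58  1.44  0.    1.11 -0.7 ]
-> rotvec [ 0.05 -0.05 -0.03] shift cm [0.05 0.01 2.57]
```

View pics/s12.png

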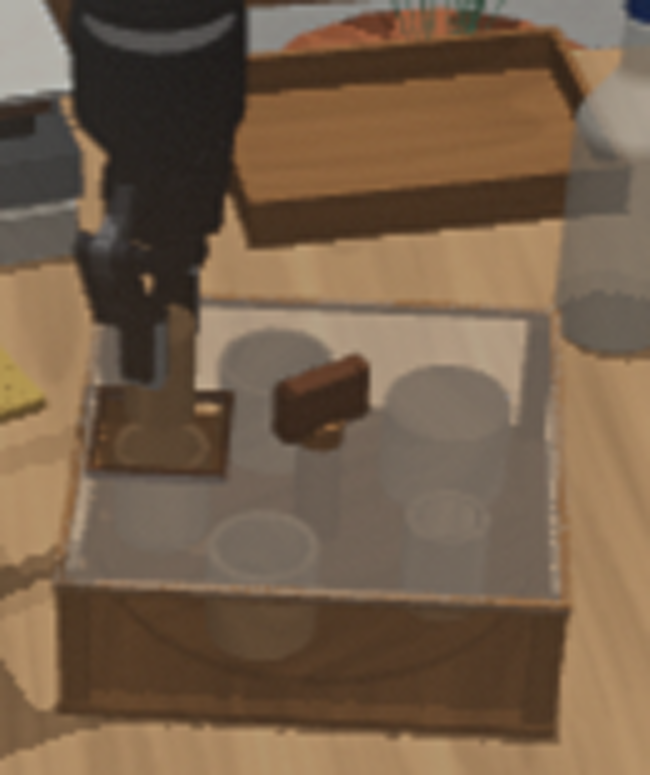

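Emit:
jog_arm:
  increments:
    - [[0,0,0,0.04,0,0.5,25],[0,0,0,0.04,0,1,25],[0,0,0,0.04,0,1.5,25],[0,0,0,0.04,0,2,25],[0,0,0,0.04,0,2.4,25],[0,0,0,0.04,0,2.7,25],[0,0,0,0.04,0,2.7,25]]

```text
time: 37.45
eef_pos: [0.533, 0.2851, 0.2678]
orientation: [-0.0, 0.25, 0.968, 0.001]
force: [1.5, 1.4, -1.3]
opening: 0.382
```

In the bore, with low force. I'll continue down to tips just above the cover, then release and withdraw.

Emit:
jog_arm:
  increments:
    - [[0,0,0,0,0,0.3,25],[0,0,0,0,0,0.6,25],[0,0,0,0,0,0.9,25],[0,0,0,0,0,1.2,25],[0,0,0,0,0,1.3,25],[0,0,0,0,0,1.3,25]]

```text
time: 38.2
eef_pos: [0.5328, 0.2849, 0.2548]
orientation: [-0.001, 0.25, 0.968, 0.0]
force: [2.8, 2.3, -0.5]
opening: 0.379
```

Emit:
jog_arm:
  increments:
    - [[0,0,0,0,0,0,42],[0,0,0,0,0,0,50],[0,0,0,0,0,0,56],[0,0,0,0,0,-1,60],[0,0,0,0,0,-3,60],[0,0,0,0,0,-6,40],[0,0,0,0,0,-9,20],[0,0,0,0,0,-9,0],[0,0,0,0,0,-9,0],[0,0,0,0,0,-9,0],[0,0,0,0,0,-9,0]]

```text
time: 39.58
eef_pos: [0.5327, 0.2848, 0.344]
orientation: [-0.002, 0.25, 0.968, -0.0]
force: [0.3, 0.9, 0.2]
opening: -0.001
```

```bash
python3 - <<'E'
from h import *
f=grab("side"); crop(f,290,70,420,225,5,"s13")
plan((.533,.2848,.244,151))
E
```

```text
t 39.62 p [0.5328 0.2848 0.3442] psi 151.0 tilt 0.16 F [ 0.2 -0.3  0.2] T [0.02 0.04 0.06] open -0.002 j [ 0.36  0.54  1.38  0.    1.22 -0.7 ]
-> rotvec [-0.07 -0.15 -0.01] shift cm [-0.04  0.02 10.02]
```

View pics/s13.png

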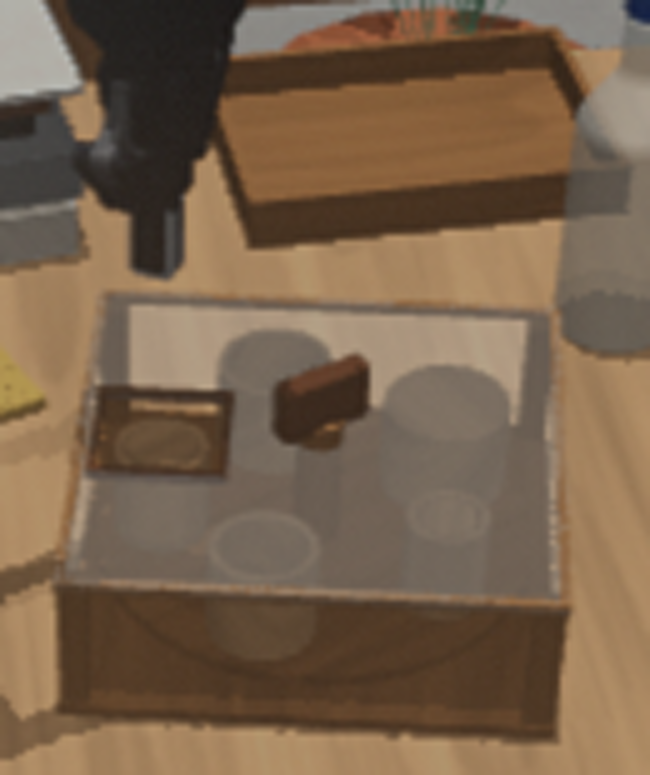

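Emit:
jog_arm:
  increments:
    - [[0,0,0,0,0,3,0],[0,0,0,0,0,6,0],[0,0,0,0,0,7.5,0],[0,0,0,0,0,8.5,0],[0,0,0,0,0,9,0],[0,0,0,0,0,9.4,0],[0,0,0,0,0,9.7,0],[0,0,0,0,0,9.9,0],[0,0,0,0,0,10.1,0],[0,0,0,0,0,10.1,0]]

```text
time: 40.88
eef_pos: [0.5328, 0.2851, 0.2454]
orientation: [-0.0, 0.25, 0.968, 0.001]
force: [-1.6, -0.5, 7.4]
opening: -0.001
```

Emit:
jog_arm:
  increments:
    - [[0,0,0,0,0,-4,0],[0,0,0,0,0,-9,10],[0,0,10,0,0,-10,20],[0,0,20,-2,1,-10,30],[0,0,30,-4,1.5,-10,40],[0,0,40,-6,2,-10,40],[0,0,50,-7.1,2.3,-10,40],[0,0,60,-7.1,2.3,-10,40],[0,0,70,-7.1,2.3,-10,40],[0,0,80,-7.1,2.3,-10,40],[0,0,90,-7.1,2.3,-10,40],[0,0,100,-7.1,2.3,-10,40],[0,0,110,-7.1,2.3,-10,40],[0,0,120,-7.1,2.3,-10,40],[0,0,126,-7.1,2.3,-10,40],[0,0,126,-7.1,2.3,-10,40],[0,0,126,-7.1,2.3,-10,40]]

```text
time: 43.0
eef_pos: [0.6061, 0.2705, 0.3439]
orientation: [-0.001, 0.976, 0.217, -0.001]
force: [0.0, 0.1, -0.4]
opening: 0.402
```

```bash
python3 - <<'E'
from h import *
plan((.6062,.271,.265,25))
E
```

```text
t 43.00 p [0.6061 0.2705 0.3439] psi 25.1 tilt 0.1 F [ 0.   0.1 -0.4] T [ 0.   -0.07  0.  ] open 0.402 j [0.3  0.65 1.19 0.   1.31 1.44]
-> rotvec [-0.08  0.06  0.11] shift cm [ 0.04 -0.03  7.89]
```

Emit:
jog_arm:
  increments:
    - [[0,0,0,0.03,0,3,40],[0,0,0,0.03,0,6,40],[0,0,0,0.03,0,7.5,40],[0,0,0,0.03,0,7.9,40],[0,0,0,0.03,0,7.9,30],[0,0,0,0.03,0,7.9,20],[0,0,0,0.03,0,7.9,5],[0,0,0,0.03,0,7.9,5],[0,0,0,0.03,0,7.9,5],[0,0,0,0.03,0,7.9,5]]
  newtons: 30

```text
time: 44.25
eef_pos: [0.6061, 0.2717, 0.2663]
orientation: [-0.001, 0.976, 0.217, 0.0]
force: [-2.9, 4.4, 4.0]
opening: 0.155
```

Emit:
jog_arm:
  increments:
    - [[0,0,-8,0,0,0,5],[0,0,-16,0,0,0,5],[0,0,-24,0,0,0,5],[0,0,-32,0,0,0,5],[0,0,-40,0,0,0,5],[0,0,-48,0,0,0,5],[0,0,-56,0,0,0,5],[0,0,-64,0,0,0,5],[0,0,-72,0,0,0,5],[0,0,-72,0,0,0,5]]

```text
time: 45.5
eef_pos: [0.6072, 0.2709, 0.2663]
orientation: [0.0, 0.663, 0.749, 0.002]
force: [5.0, 2.9, 1.7]
opening: 0.154
```

Emit:
jog_arm:
  increments:
    - [[0,0,-8,0,0,0,5],[0,0,-16,0,0,0,5],[0,0,-24,0,0,0,5],[0,0,-32,0,0,0,5],[0,0,-40,0,0,0,5],[0,0,-48,0,0,0,5],[0,0,-56,0,0,0,5],[0,0,-64,0,0,0,5],[0,0,-72,0,0,0,5],[0,0,-72,0,0,0,5]]

```text
time: 46.75
eef_pos: [0.608, 0.2717, 0.2664]
orientation: [0.003, 0.097, 0.995, 0.003]
force: [9.6, 8.3, -1.5]
opening: 0.157
```

Emit:
jog_arm:
  increments:
    - [[0,0,0,0,0,0,20],[0,0,0,0,0,0,30],[0,0,0,0,0,0,40],[0,0,0,0,0,0,40],[0,0,0,0,0,-3,40],[0,0,0,0,0,-6,40],[0,0,0,0,0,-10,50],[0,0,0,0,0,-13,60],[0,0,0,0,0,-13,60]]

```text
time: 47.88
eef_pos: [0.6065, 0.2707, 0.3976]
orientation: [0.001, 0.096, 0.995, 0.001]
force: [0.5, -0.2, -0.3]
opening: 0.6
```

```bash
python3 - <<'E'
from h import *
plan((.4,-.1,.4,151))
E
```

```text
t 47.88 p [0.6065 0.2707 0.3976] psi 169.0 tilt 0.22 F [ 0.5 -0.2 -0.3] T [-0.06 -0.    0.  ] open 0.600 j [ 0.3   0.61  1.1   0.    1.42 -1.07]
-> rotvec [ 0.18  0.13 17.98] shift cm [ 13.19 -40.33  -0.39]
```

Move clear to see the case from above.

Emit:
jog_arm:
  increments:
    - [[0,0,0,2,-5,0,60],[0,0,0,3,-10,0,60],[0,0,0,5,-15,0,60],[0,0,0,6,-20,0,60],[0,0,0,8,-25,0,60],[0,0,0,10,-30,0,60],[0,0,0,12,-36,0,60],[0,0,0,13,-40,0,60],[0,0,0,13,-40,0,60],[0,0,0,13,-40,0,60]]

```text
time: 49.12
eef_pos: [0.4023, -0.0969, 0.3942]
orientation: [-0.001, 0.096, 0.995, 0.001]
force: [1.0, -0.3, -0.1]
opening: 0.6
```

```bash
python3 look.py z
```

```text
t 49.23 p [ 0.4027 -0.0964  0.3944] psi 169.1 tilt 0.16 F [ 0.8  0.  -0.8] T [-0.    0.03  0.01] open 0.599 j [-0.42  0.15  1.82  0.    1.18 -1.8 ]
-> rotvec [ 0.03 -0.16 18.06] shift cm [-4.11 -2.4   1.43]
-> rotvec [ 0.03 -0.16 18.06] shift cm [-4.13 -2.4   9.03]
```

View pics/t_z.png

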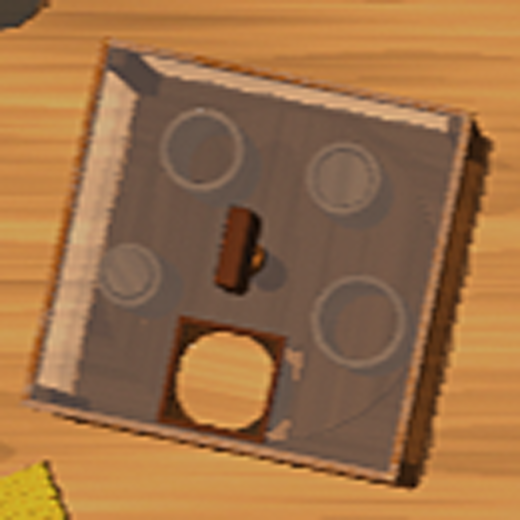

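View pics/sidez.png

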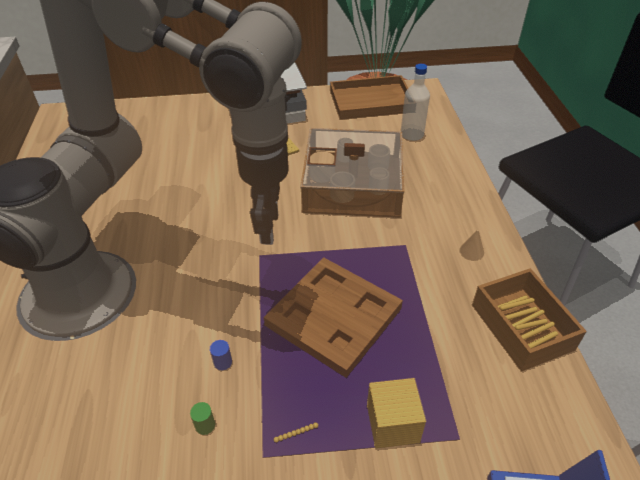

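View pics/s_z.png

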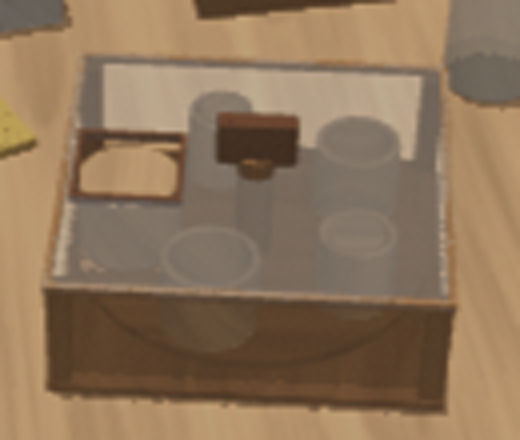

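The blank fills the opening. The 28 mm and 34 mm tubes hold their cylinders, the stand is empty and the bead cube has not moved.

```bash
python3 - <<'E'
from h import *
f=grab("top")
print("blank",atz(f,140+225/4,110+383/4,.072).round(4), [d["rect"] for d in finder.look_for("beadcube","top")][:1])
r.hand_in()
E
```

```text
blank [0.5318 0.2849 0.072 ] [[455.5, 189.7, 41.8, 30.0]]
the job is handed in; nothing more can be done
```

The job is handed in at about 49 s of the 210 s allowed. No verdict was reported, so the result below rests on my own checks.

Two cylinders were out, the 28 mm and the 34 mm. I lowered each through the opening into its own tube and pressed down on it with the closed fingers. I then turned the turret to the blank station and let the handle go.

Last checks:
- **Push home:** with the fingers pressing each cylinder at about 7 N, the tips stopped at about 72 mm, which is rim height. I inferred depth from this fingertip height and from the pictures, not from a direct measurement.
- **Case from above:** each tube showed its cylinder's top inside it.
- **Blank station:** measured about 1.5 mm from the opening's centre, against the 8 mm allowed.
- **Bead cube:** found at the same place in the picture as at the start, within about a pixel.
- **Look-alikes:** the blue and green ones were not touched.
- **Stand and robot:** the stand was empty, it had not been knocked when I took the second cylinder, and the robot was touching nothing.

No check failed or disagreed. The highest wrist force I read was about 13 N, while turning the turret.

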